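# Open the push-and-turn sanitiser jug

### The arm

A 6-joint arm with a two-finger parallel gripper is mounted at the origin on the work surface. World frame = base frame: x ahead of the robot, y to its left, z up, the work surface at z = 0. Lengths are in m, angles in rad, forces in N, time in s.
With the tool pointing down it reaches from about 0.4 to 0.925 m from the base axis. Payload 3.4 kg.
Tool frame: the origin (TCP) lies at the very end of the fingers, on their centre line; the grasp point (between the pads) lies 19 mm behind it; z points along the fingers, y is the line along which they close (so a half turn about z gives the same grasp; the last joint's range is limited). The gripper opens to 85 mm and grips with 20 to 120 N. Pads are 22 mm wide; open, the fingers measure 114 mm over their backs; the gripper's body (76 mm by 85 mm) begins 54 mm behind the grasp point. The pads swing forward as they close: fully open they stand 13 mm farther back than shut.
Start: joints at [-1.379, 0.307, 1.506, -0, 1.328, -0.073], TCP at [0.15, -0.555, 0.231] pointing down, gripper open.
Joint ranges: [-3.12, 3.12], [-1.05, 2.28], [0.14, 2.33], [-1.42, 4.57], [0.1, 2.73], [-2.68, 2.68]. Speed limits (rad/s): [2.57, 2.57, 3.14, 3.14, 3.14, 3.14].

### API

Orientations are given as a unit quaternion [w, x, y, z].
In Python, from rig import env gives the robot as it stands.
- The arm moves only by the tool jog_arm, never from a script. Its argument "commands" is a list of rows, each an object with "offset": the shift along the tool's x, y, z in m, a list of three; "yaw": the turn about the tool's z in degrees; "hand": the finger opening in m, from 0 to 0.0854. In form: [{"offset": [x, y, z], "yaw": yaw, "hand": hand}, ...]. A call has 1 to 20 rows; each row shifts and turns the commanded pose from where the row before left it, along the tool's axes as they then stand; what a row does not reach is not made up. A row lasts 1/12 s, in which the tool goes at most 41.7 mm and 7.16 degrees, less where a joint would pass 70% of its speed; a pose out of reach is approached as far as the arm can. A call is refused whole if a number of a shift passes 0.0417 or a number of a turn 7.16, either way. A call with a gripper value outside its range is refused whole. The fingers move at their own pace and stop on an object; the grip force is fixed at half the most. Time passes only in rows, so rows that do not move let the fingers close. It gives the time, the measured TCP pose, the force, the opening and the grip force at its end, in the units of the state.
- env.state(): the state, without advancing time (a new reading comes with each control period).
- env.camera(name): name is "scene" or "top" or "wrist"; returns (picture, depth): 384x512x3 uint8, red, green, blue; 384x512 float32, m along the optical axis (not along the pixel's ray), 0 where there is no reading.
- env.get_calibration(name): a dict with "fx", "fy", "cx", "cy" (pixels), "origin" and "orientation" of the camera in the world. Camera axes: x right, y down, z forward; pixel columns grow to the right and rows downward; lengths in m; the calibration is good to about 2 mm. A picture is of the moment at which its call begins: read the wrist's pose just before it. get_calibration takes no time and is no camera call; for the wrist camera it gives the pose at the moment of the call.
- env.hand_in(): hands the job in; it is judged then, once.
The state is a dict: "clock": time; "joint_pos": joint angles; "joint_vel": joint speeds; "joint_efforts": joint torques, N m; "position": TCP position; "orientation": TCP orientation; "force": force on the tool from outside, world axes, zero at the start; "wrist_torque": the same for the moment, N m; "gripper_width": opening from 0.0 (shut) to 1.0 (fully open); "finger_force": force on a finger pad.
Only numpy, scipy, OpenCV 4.12 (cv2) and the standard library are available. Lean on these libraries where they do the work, as an engineer would, in place of code of your own. Each camera call takes 0.05 s, during which the arm holds its last target. There are 200 camera calls.

### The job

Open the white sanitiser jug: push its red child-resistant cap down hard to the bottom and, keeping it down, turn it anticlockwise until it comes free, without forcing it. Then lift the cap off, stand it upright in the green drip tray and let go of it there; do not drop it, and leave the tray, bowl, bottle and tin where they are.

Things in the scene. Friction and masses are not known exactly. Their poses are not given: they have to be found in the camera images.
- jug: White plastic jug with blue and yellow label, 130 (x) x 100 (y) mm, fixed in a bolted steel cradle 150 x 120 x 32 mm; shoulder 178 mm high. Origin: centre of its underside on the table; z up along the neck's axis. The closed cap's underside stands 195 mm above it. More than 34 N between cap and jug, in any direction, breaks it.
- neck_collar (a point): On the neck's axis, 187 mm above the jug's underside, inside the grey dust collar (outer radius 34 mm) round the cap's foot. The closed cap must be pushed 2.5 to 12.5 mm down to free its lugs (differs from jug to jug, not seen), and meets a firm rubber stop (25 N per mm) 1.5 mm below that: felt as a steep rise in force above 16 to 19 N. Push until then; keep 21 to 26 N while turning.
- neck_hooks (a point): On the neck's axis, 203 mm above the jug's underside: two bayonet hooks, radius 21 mm. Unpressed, the cap turns about 0.1 rad and meets their teeth. Held down, turn it anticlockwise seen from above (positive about z): past the teeth after 0.95 rad, 1.2 to 1.6 rad is best, a stop past 2.3 rad. Then it lifts straight off, clear of neck and valve after 32 mm.
- neck_valve (a point): On the neck's axis, 222 mm above the jug's underside: top of the blue sprung valve in the mouth (radius 12 mm), under the closed cap's inner face. It pushes the cap up: 15 N to start moving, 0.3 N more per mm down.
- cap: Loose red cap, about 70 g: ribbed skirt and flat round top, diameter 58 mm, top face 32 mm above the underside; on it a grip bar 50 mm long (cap's x), 14 mm wide (y), rising from 32 to 60 mm. Origin: centre of its underside, z up. Closed, its x lies along the jug's x within 0.04 rad. Pinch the bar across y; fingertips can bear on the flat top beside it to push.
- tray: Shallow open green plastic drip tray, 160 (x) x 130 (y) x 22 mm high, walls and floor 3 mm thick, loose, 0.7 kg. Origin: centre of its underside on the table. The cap belongs inside it, standing on its skirt.
- bowl: White ceramic bowl, rim diameter 140 mm, 70 mm high, loose; leave alone. Origin: centre of its underside.
- bottle: White plastic bottle with a small red cap, diameter 64 mm, 190 mm high, loose; leave alone. Origin: centre of its underside.
- tin: Steel food tin with a red band, diameter 74 mm, 110 mm high, loose; leave alone. Origin: centre of its underside.
Mind the look-alikes: they are no part of the job. Of the things like the cap, leave any that is blue, grey or purple; of the rest the smaller one is meant.

How it is judged:
By the outcome, as a careful person would: the job done as asked, in the order asked, and still so for the second after the job is handed in, with the robot touching nothing.
It also fails if it takes over 58 s, if anything falls off the work surface, if the arm or the gripper's body presses on something with over 40 N, if the wrist force passes 120 N, or if a joint passes its speed limit or range.

## Working session

There is one attempt and no reset: what is moved stays moved. The work goes in short steps, Python scripts to look and compute and a tool call to move; the robot and the scene stay as the last step left them, time stands still between calls to the robot, and variables do not carry over. Pictures are saved under pics/ and viewed, at most 10 in all, crops included, and the job is handed in when it is done.

Besides the shell and the picture viewer there is one more tool, called after "Call:" in YAML: its name, and indented under it one key for each argument. jog_arm: Moves the arm, as the interface text tells. Its arguments: {"type":"object","properties":{"commands":{"type":"array"}},"required":["commands"]}

```bash
mkdir -p pics; ls; cat > h.py <<'E'
import numpy as np, cv2
from scipy.spatial.transform import Rotation as R
from rig import env
def quat(q): return R.from_quat([q[1],q[2],q[3],q[0]])
def world(c,u,v,d):
    p=np.stack([(u-c['cx'])/c['fx']*d,(v-c['cy'])/c['fy']*d,d],-1)
    return quat(c['orientation']).apply(p.reshape(-1,3)).reshape(p.shape)+np.array(c['origin'])
def grab(name):
    c=env.get_calibration(name); im,d=env.camera(name)
    v,u=np.mgrid[:384,:512]; return c,im,d,world(c,u,v,d)
def save(im,f,k=1):
    cv2.imwrite('pics/'+f,cv2.resize(im[:,:,::-1],None,fx=k,fy=k,interpolation=cv2.INTER_CUBIC))
E
python3 - <<'E'
from h import *
s=env.state(); print({k:np.round(v,3) for k,v in s.items()})
out=[]
for n in('top','scene'):
    c,im,d,W=grab(n); np.savez('/tmp/'+n,im=im,d=d,W=W); out.append(im); print(n,c)
    save(im,n+'0.png',1.5)
E
```

```text
pics
{'clock': np.float64(0.0), 'joint_pos': array([-1.379,  0.308,  1.508, -0.   ,  1.328, -0.074]), 'joint_vel': array([ 0.001,  0.002, -0.001, -0.   ,  0.002, -0.   ]), 'joint_efforts': array([-4.0000e-03, -4.5756e+01, -2.5192e+01, -0.0000e+00,  1.3000e-02,
        0.0000e+00]), 'position': array([ 0.15 , -0.554,  0.23 ]), 'orientation': array([-0.001,  0.991,  0.132, -0.   ]), 'force': array([-0.274, -0.513, -0.055]), 'wrist_torque': array([-0.049,  0.004, -0.028]), 'finger_force': np.float64(0.0), 'gripper_width': np.float64(1.001)}
top {'fx': 393.64593895638586, 'fy': 393.64593895638586, 'cx': 258.3587973741446, 'cy': 194.94326617964677, 'origin': array([ 0.49265418, -0.00123244,  1.12362298]), 'orientation': array([ 0.03877506, -0.70421199,  0.70754996, -0.04421561])}
scene {'fx': 493.08147233966673, 'fy': 493.08147233966673, 'cx': 256.6183475761192, 'cy': 185.39369830692652, 'origin': array([ 1.44545747, -0.47157014,  0.96989639]), 'orientation': array([-0.36634189,  0.78697696,  0.44885193, -0.21211514])}
```

View pics/top0.png

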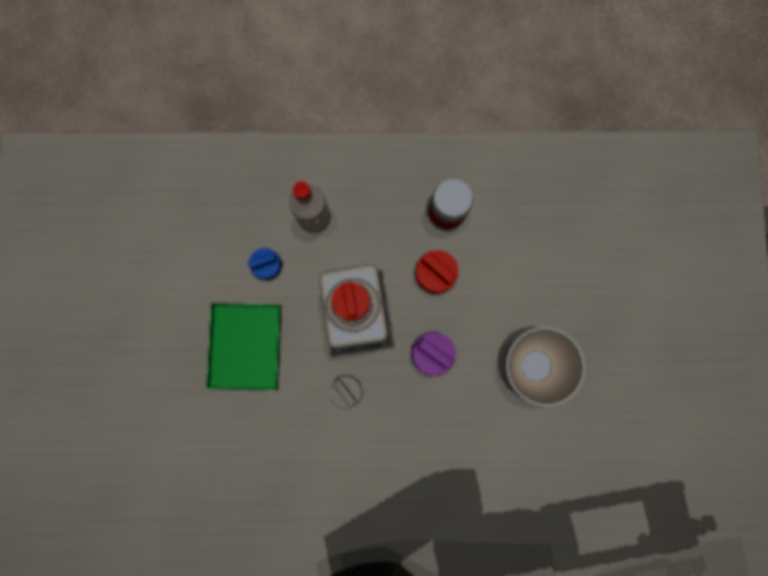

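View pics/scene0.png

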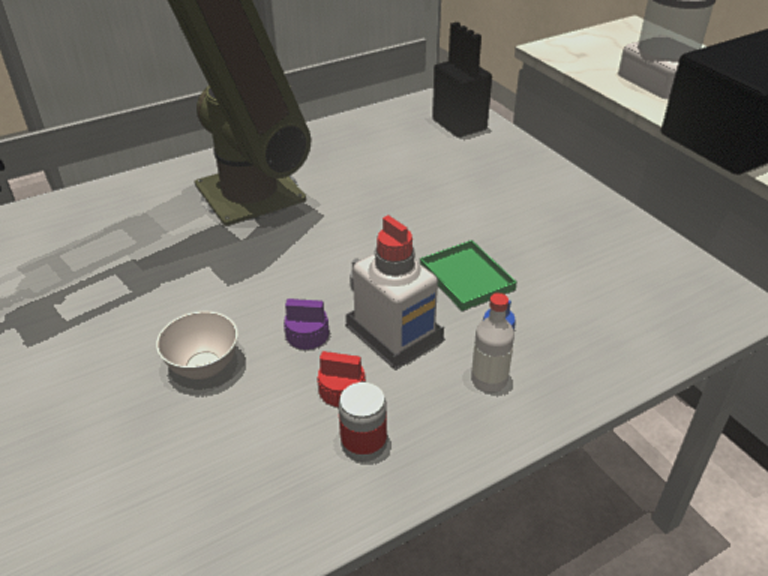

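The top view (768x576) shows these caps:
- red cap on the jug at (350,300)
- loose red cap on the table at (437,272), larger
- blue at (265,264), purple at (433,353) and grey at (347,391)

The red cap on the jug is the one meant: it is the smaller of the two reds, and it sits on the neck. The green tray is at (245,346).

```bash
python3 - <<'E'
from h import *
z=np.load('/tmp/top.npz'); im,W=z['im'],z['W']
hsv=cv2.cvtColor(im,cv2.COLOR_RGB2HSV)
red=(((hsv[...,0]<8)|(hsv[...,0]>172))&(hsv[...,1]>150)&(hsv[...,2]>60)).astype(np.uint8)
n,l,st,ce=cv2.connectedComponentsWithStats(red)
for i in range(1,n):
    if st[i,4]<40: continue
    P=W[l==i]; print('red',ce[i].round(),st[i,4],'zpct',np.percentile(P[:,2],[5,50,95]).round(3),P[:,:2].mean(0).round(4),'ext',np.ptp(P[:,:2],axis=0).round(3))
    # bar
    t=P[:,2].max(); b=P[P[:,2]>np.percentile(P[:,2],97)-0.012]
    f=P[(P[:,2]<t-.02)&(P[:,2]>t-.04)]
    r=cv2.minAreaRect((b[:,:2]*1000).astype(np.float32)); print('  bar',len(b),b.mean(0).round(4),r)
    w=np.linalg.svd(b[:,:2]-b[:,:2].mean(0),full_matrices=False)[2][0]; print('  dir',np.degrees(np.arctan2(w[1],w[0])))
g=((hsv[...,0]>45)&(hsv[...,0]<80)&(hsv[...,1]>120)).astype(np.uint8)
P=W[g>0]; fl=P[P[:,2]<.01]; rim=P[P[:,2]>.015]
print('tray',np.percentile(P[:,2],[5,50,95]).round(3)); 
for q in (P,fl,rim): print(len(q), len(q) and cv2.minAreaRect((q[:,:2]*1000).astype(np.float32)))
# jug shoulder / collar
m=(W[...,2]>.165)&(W[...,2]<.182)&(np.abs(W[...,0]-.53)<.15)&(np.abs(W[...,1]-.06)<.12)
print('shoulder',cv2.minAreaRect((W[m][:,:2]*1000).astype(np.float32)),m.sum())
z=np.load('/tmp/scene.npz'); im2=z['im']
a=cv2.resize(im[140:280,120:320],(700,490)); save(a,'crop1.png')
E
```

```text
red [201. 127.] 109 zpct [0.183 0.19  0.193] [0.7688 0.1298] ext [0.293 0.146]
  bar 105 [0.7691 0.1297 0.1988] ((640.1519775390625, 64.1925048828125), (322.2763366699219, 26.108448028564453), 26.90375518798828)
  dir -154.49629028149934
red [291. 181.] 630 zpct [0.032 0.046 0.084] [ 0.6569 -0.0985] ext [0.206 0.136]
  bar 187 [ 0.6604 -0.1006  0.0924] ((592.1997680664062, -42.309539794921875), (65.8173828125, 205.0723876953125), 49.78281021118164)
  dir 174.52094161758666
red [233. 201.] 488 zpct [0.224 0.228 0.257] [0.5842 0.0482] ext [0.12  0.081]
  bar 139 [0.5845 0.0475 0.274 ] ((548.6770629882812, 33.01911926269531), (129.59576416015625, 21.257339477539062), 22.125843048095703)
  dir -159.45763597682955
tray [0.001 0.004 0.019]
2581 ((521.8195190429688, 160.37557983398438), (324.904052734375, 155.947998046875), 88.18179321289062)
2370 ((525.8538818359375, 261.2968444824219), (122.74269104003906, 154.29373168945312), 88.14753723144531)
169 ((522.2640380859375, 160.3359375), (324.3081970214844, 155.64962768554688), 88.79772186279297)
shoulder ((587.626708984375, 50.00063705444336), (77.8271484375, 77.88517761230469), 78.51051330566406) 159
```

View pics/crop1.png

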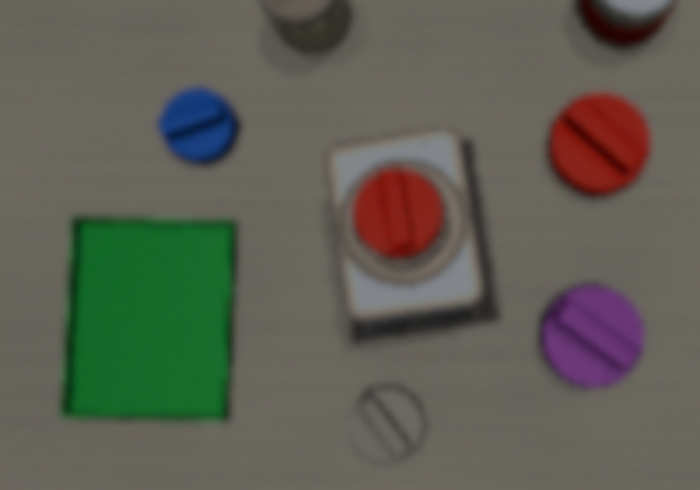

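The crop confirms it: the red cap on the jug at crop (399,213) is smaller than the loose red one at (598,143). Depth has edge outliers, so I'll measure with rays onto planes instead.

```bash
cat >> h.py <<'E'
def ray(c,u,v,z):
    u,v=np.atleast_1d(np.asarray(u,float),np.asarray(v,float)); d=world(c,u,v,np.ones_like(u))-c['origin']; 
    return (c['origin']+d*((z-c['origin'][2])/d[:,2])[:,None])
def redmask(im):
    h=cv2.cvtColor(im,cv2.COLOR_RGB2HSV); return (((h[...,0]<8)|(h[...,0]>172))&(h[...,1]>150)&(h[...,2]>50)).astype(np.uint8)
E
python3 - <<'E'
from h import *
z=np.load('/tmp/top.npz'); im,W,D=z['im'],z['W'],z['d']; c=env.get_calibration('top')
hsv=cv2.cvtColor(im,cv2.COLOR_RGB2HSV)
m=redmask(im); n,l,st,ce=cv2.connectedComponentsWithStats(m); i=l[201,233]
cn=max(cv2.findContours((l==i).astype(np.uint8),0,1)[0],key=cv2.contourArea)
(u,v),rad=cv2.minEnclosingCircle(cn); print('cap',ray(c,u,v,.227),'R',rad/c['fx']*(c['origin'][2]-.227))
sel=(l==i)&(W[...,2]>.245)&(W[...,2]<.265); P=W[sel]; print('bar',len(P),P.mean(0),np.median(P[:,2]))
w=np.linalg.svd(P[:,:2]-P[:,:2].mean(0),full_matrices=False); print('dir',np.degrees(np.arctan(w[2][0][1]/w[2][0][0])),w[1])
g=((hsv[...,0]>45)&(hsv[...,0]<80)&(hsv[...,1]>120)).astype(np.uint8)
g=cv2.morphologyEx(g,cv2.MORPH_OPEN,np.ones((3,3)))
cn=max(cv2.findContours(g,0,1)[0],key=cv2.contourArea)[:,0]
for zz in (.003,.022):
  r=cv2.minAreaRect((ray(c,cn[:,0],cn[:,1],zz)[:,:2]*1000).astype(np.float32)); print('tray',zz,r)
# jug white shoulder in px
b=((hsv[...,1]<40)&(hsv[...,2]>110)).astype(np.uint8); n,l,st,ce=cv2.connectedComponentsWithStats(b)
for i in range(1,n):
  if st[i,4]>300:
    cn=max(cv2.findContours((l==i).astype(np.uint8),0,1)[0],key=cv2.contourArea)[:,0]
    print(ce[i],cv2.minAreaRect((ray(c,cn[:,0],cn[:,1],.178)[:,:2]*1000).astype(np.float32)))
E
```

```text
cap [[0.58586119 0.04907256 0.227     ]] R 0.028618379834176838
bar 137 [0.58654524 0.04851773 0.25520511] 0.25531320367788257
dir 10.264006772562906 [0.16214671 0.04727795]
tray 0.003 ((524.6131591796875, 261.9942932128906), (130.47793579101562, 157.7412109375), 88.54259490966797)
tray 0.022 ((524.0712890625, 257.53131103515625), (128.26568603515625, 155.0666961669922), 88.5426025390625)
[301.99393939 130.72727273] ((762.818115234375, -117.39766693115234), (59.3596076965332, 60.96778106689453), 89.16413116455078)
[232.30555556 184.675     ] ((623.5593872070312, 53.851070404052734), (41.226776123046875, 89.69873809814453), 7.949141502380371)
[238.01570681 221.73298429] ((545.085205078125, 42.05482482910156), (41.35426330566406, 89.95282745361328), 9.779885292053223)
[357.10666667 243.59733333] ((486.4803771972656, -243.8617401123047), (47.89531326293945, 50.18549346923828), 88.19003295898438)
```

Call:
jog_arm:
  commands:
    - {"offset": [0,0,-0.03],"yaw": 6.2,"hand": 0.0854}
    - {"offset": [0,0,-0.035],"yaw": 0,"hand": 0.0854}
    - {"offset": [0,0,-0.035],"yaw": 0,"hand": 0.0854}
    - {"offset": [0,0,-0.03],"yaw": 0,"hand": 0.0854}
    - {"offset": [0.015,-0.015,0],"yaw": 0,"hand": 0.0854}
    - {"offset": [0.025,-0.025,0],"yaw": 0,"hand": 0.0854}
    - {"offset": [0.025,-0.025,0],"yaw": 0,"hand": 0.0854}
    - {"offset": [0.025,-0.025,0],"yaw": 0,"hand": 0.0854}
    - {"offset": [0.025,-0.025,0],"yaw": 0,"hand": 0.0854}
    - {"offset": [0.025,-0.025,0],"yaw": 0,"hand": 0.0854}
    - {"offset": [0.025,-0.025,0],"yaw": 0,"hand": 0.0854}
    - {"offset": [0.025,-0.025,0],"yaw": 0,"hand": 0.0854}
    - {"offset": [0.025,-0.025,0],"yaw": 0,"hand": 0.0854}
    - {"offset": [0.025,-0.025,0],"yaw": 0,"hand": 0.0854}
    - {"offset": [0.025,-0.025,0],"yaw": 0,"hand": 0.0854}
    - {"offset": [0.025,-0.025,0],"yaw": 0,"hand": 0.0854}
    - {"offset": [0.025,-0.025,0],"yaw": 0,"hand": 0.0854}
    - {"offset": [0.025,-0.025,0],"yaw": 0,"hand": 0.0854}
    - {"offset": [0.025,-0.025,0],"yaw": 0,"hand": 0.0854}
    - {"offset": [0.025,-0.025,0],"yaw": 0,"hand": 0.0854}

```text
clock: 1.77
position: [0.4753, -0.1071, 0.361]
orientation: [-0.0, 0.997, 0.078, -0.0]
force: [0.5, -0.9, 0.5]
gripper_width: 0.998
finger_force: 0.0
```

Call:
jog_arm:
  commands:
    - {"offset": [0.025,-0.025,0],"yaw": 0,"hand": 0.0854}
    - {"offset": [0.025,-0.025,0],"yaw": 0,"hand": 0.0854}
    - {"offset": [0.025,-0.025,0],"yaw": 0,"hand": 0.0854}
    - {"offset": [0.025,-0.025,0],"yaw": 0,"hand": 0.0854}
    - {"offset": [0.02,-0.022,0],"yaw": 0,"hand": 0.0854}
    - {"offset": [0.014,-0.015,0],"yaw": 0,"hand": 0.0854}
    - {"offset": [0,0,0],"yaw": 0,"hand": 0.0854}
    - {"offset": [0,0,0],"yaw": 0,"hand": 0.0854}
    - {"offset": [0,0,0],"yaw": 0,"hand": 0.0854}

```text
clock: 2.52
position: [0.5852, 0.0469, 0.3607]
orientation: [0.0, 0.997, 0.078, -0.001]
force: [-0.3, -0.1, -0.5]
gripper_width: 0.997
finger_force: 0.0
```

```bash
python3 - <<'E'
from h import *
s=env.state(); print(s['position'],s['joint_pos'],s['force'])
c,im,d,W=grab('wrist'); print(c); save(im,'w1.png',1.5); np.savez('/tmp/w1',im=im,d=d,W=W)
m=redmask(im); n,l,st,ce=cv2.connectedComponentsWithStats(m)
for i in range(1,n):
    if st[i,4]>300: print(ce[i],st[i],np.nanpercentile(W[l==i][:,2],[5,50,95]))
E
```

```text
[0.58519543 0.04687588 0.36073286] [ 8.40201733e-03  2.56688549e-01  1.25781030e+00 -6.54494223e-04
  1.62884103e+00  1.42246025e+00] [-0.27537298 -0.07525441 -0.50397695]
{'fx': 278.74957333308555, 'fy': 278.74957333308555, 'cx': 255.50915007129083, 'cy': 192.9424245573025, 'origin': array([0.66254969, 0.06055151, 0.5026091 ]), 'orientation': array([ 0.11766882,  0.75127871, -0.64156242, -0.10065787])}
[373.44178628  47.49920255] [363  17  33  51 627] [0.0277743  0.05140086 0.07119042]
[353.11761993 118.99215867] [ 326   94   54   50 2168] [0.029436   0.04328827 0.08146647]
[254.41004673 178.13395639] [ 227  148   56   65 2568] [0.22078239 0.22659633 0.25482027]
```

View pics/w1.png

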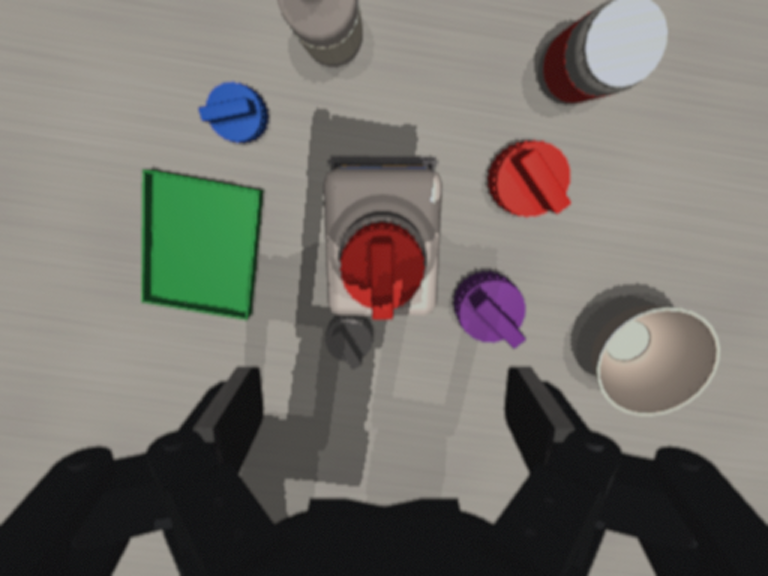

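Wrist view: the red cap is at (382,265). Its bar runs vertically in the image, so it is parallel to tool x, and it lies midway between the fingers at (240,380) and (525,380). Next I'll measure the bar.

```bash
python3 - <<'E'
from h import *
z=np.load('/tmp/w1.npz'); im,W=z['im'],z['W']; c=env.get_calibration('wrist')
m=redmask(im)
s=(m>0)&(W[...,2]>.249)&(W[...,2]<.262); s[300:]=0
v,u=np.nonzero(s); k=(u>220)&(u<290); P=W[v[k],u[k]]
P2=ray(c,u[k],v[k],.255)
for Q in (P,P2):
  r=cv2.minAreaRect((Q[:,:2]*1000).astype(np.float32)); print(len(Q),Q.mean(0),r)
  w=np.linalg.svd(Q[:,:2]-Q[:,:2].mean(0),full_matrices=False)[2][0]; print('dir',np.degrees(np.arctan(w[1]/w[0])))
s=(m>0)&(W[...,2]>.222)&(W[...,2]<.231); v,u=np.nonzero(s); k=(u>220)&(u<290)&(v>130); Q=W[v[k],u[k]]
print('flat',len(Q),Q[:,2].mean(),cv2.minEnclosingCircle((Q[:,:2]*1000).astype(np.float32)))
b=env.state(); R_=quat(b['orientation']); print('toolx yaw',np.degrees(np.arctan2(*R_.as_matrix()[[1,0],[0,0]])))
for p in (P2.mean(0),P.mean(0)): print('in tool', R_.inv().apply(p-b['position']))
E
```

```text
749 [0.59009356 0.05037341 0.25410688] ((588.5903930664062, 50.367156982421875), (49.79682922363281, 13.230565071105957), 9.278210639953613)
dir 9.828818615845082
749 [0.59022535 0.05001862 0.255     ] ((589.0806274414062, 50.07917022705078), (49.40028762817383, 13.109169006347656), 9.304679870605469)
dir 9.795439950689273
flat 1614 0.22620735244078935 ((588.3916015625, 49.972625732421875), 28.94133949279785)
toolx yaw 8.934580602324187
in tool [ 0.00573177 -0.002729    0.1060144 ]
in tool [ 0.00565779 -0.0031003   0.10690746]
```

Call:
jog_arm:
  commands:
    - {"offset": [0.0034,-0.0025,0.02],"yaw": -0.4,"hand": 0.0854}
    - {"offset": [0,0,0.03],"yaw": 0,"hand": 0.0854}
    - {"offset": [0,0,0.03],"yaw": 0,"hand": 0.0854}
    - {"offset": [0,0,0.025],"yaw": 0,"hand": 0.0854}
    - {"offset": [0,0,0.015],"yaw": 0,"hand": 0.07}
    - {"offset": [0,0,0],"yaw": 0,"hand": 0.05}
    - {"offset": [0,0,0],"yaw": 0,"hand": 0.03}
    - {"offset": [0,0,0],"yaw": 0,"hand": 0.022}
    - {"offset": [0,0,0],"yaw": 0,"hand": 0.022}
    - {"offset": [0,0,0],"yaw": 0,"hand": 0.022}

```text
clock: 3.4
position: [0.5898, 0.0501, 0.2431]
orientation: [0.0, 0.997, 0.082, 0.002]
force: [0.6, 0.7, 0.4]
gripper_width: 0.257
finger_force: 0.0
```

```bash
python3 - <<'E'
from h import *
s=env.state(); print(s['position'],s['force'],s['gripper_width'],s['wrist_torque'])
c,im,d,W=grab('wrist'); save(im[100:340,130:390],'w2.png',2.3); np.savez('/tmp/w2',im=im,d=d,W=W)
E
```

```text
[0.58983226 0.05009046 0.24314443] [0.60867314 0.73964234 0.44034757] 0.25667756062955427 [-0.03199215  0.03854574 -0.01470777]
```

View pics/w2.png

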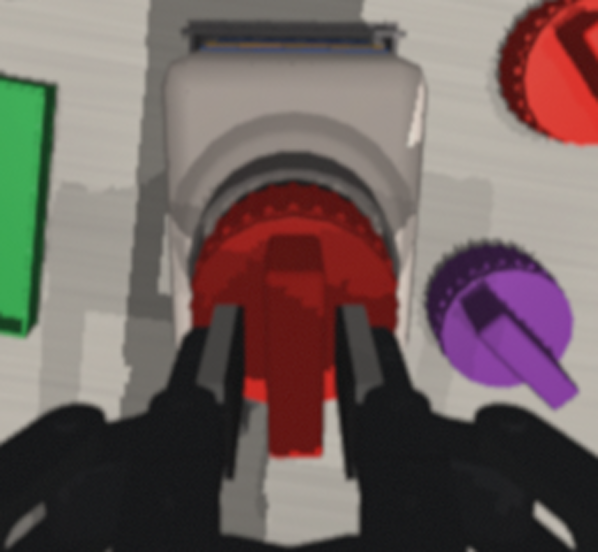

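The view shows the open fingers, inner edges at crop x 243 and 340, straddling the bar at x 267–322. The bar is about 0.7 mm towards tool +y. I'll check the offset along the bar.

```bash
python3 - <<'E'
from h import *
z=np.load('/tmp/w2.npz'); im,W=z['im'],z['W']; c=env.get_calibration('wrist'); b=env.state(); print(b['position'])
m=redmask(im); s=(m>0)&(W[...,2]>.249)&(W[...,2]<.262); s[:,:235]=0; s[:,290:]=0
n,l,st,ce=cv2.connectedComponentsWithStats(s.astype(np.uint8)); i=1+st[1:,4].argmax(); v,u=np.nonzero(l==i)
r=cv2.minAreaRect((ray(c,u,v,.255)[:,:2]*1000).astype(np.float32)); print(r, np.median(W[l==i][:,2]))
# fingertips: dark pixels with depth near tips
R_=quat(b['orientation']); print('tool',R_.inv().apply(np.array([r[0][0]/1000,r[0][1]/1000,.255])-b['position']), 'yaw',np.degrees(np.arctan2(*R_.as_matrix()[[1,0],[0,0]])))
T=R_.inv().apply((W-b['position']).reshape(-1,3)).reshape(W.shape)
g=(m==0)&(abs(T[...,1])<.03)&(T[...,2]>-.03)&(T[...,2]<.006)&(abs(T[...,0])<.025)
for sg in (-1,1):
  q=T[g&(T[...,1]*sg>0)]; print(len(q),np.percentile(q,[2,50,98],axis=0).round(4).tolist())
E
```

```text
[0.58963273 0.05016583 0.24288255]
((590.4725952148438, 50.57976150512695), (49.598472595214844, 13.442646026611328), 8.866421699523926) 0.2541975785308245
tool [ 0.00093024 -0.00026638 -0.01211499] yaw 9.359974883241723
784 [[-0.0145, -0.0255, -0.0295], [0.0081, -0.0166, -0.0191], [0.0122, -0.0066, -0.0051]]
785 [[-0.017, 0.0068, -0.0295], [0.0081, 0.0139, -0.0188], [0.0123, 0.0229, -0.0052]]
```

Call:
jog_arm:
  commands:
    - {"offset": [0,0.0007,0.005],"yaw": -0.3,"hand": 0.022}
    - {"offset": [0,0,0.005],"yaw": 0,"hand": 0.022}
    - {"offset": [0,0,0],"yaw": 0,"hand": 0.022}
    - {"offset": [0,0,0],"yaw": 0,"hand": 0.018}
    - {"offset": [0,0,0],"yaw": 0,"hand": 0.016}
    - {"offset": [0,0,0],"yaw": 0,"hand": 0.016}

```text
clock: 3.95
position: [0.589, 0.0497, 0.2313]
orientation: [0.0, 0.996, 0.084, -0.0]
force: [0.2, 0.7, -0.1]
gripper_width: 0.189
finger_force: 0.0
```

Call:
jog_arm:
  commands:
    - {"offset": [0,0,0],"yaw": 0,"hand": 0.0145}
    - {"offset": [0,0,0],"yaw": 0,"hand": 0.013}
    - {"offset": [0,0,0],"yaw": 0,"hand": 0.01}

```text
clock: 4.2
position: [0.5891, 0.0496, 0.2315]
orientation: [0.0, 0.996, 0.084, 0.0]
force: [0.7, -0.8, 0.7]
gripper_width: 0.147
finger_force: 58.9
```

Call:
jog_arm:
  commands:
    - {"offset": [0,0,0.0005],"yaw": 0,"hand": 0.008}
    - {"offset": [0,0,0.0005],"yaw": 0,"hand": 0.008}
    - {"offset": [0,0,0.0005],"yaw": 0,"hand": 0.008}
    - {"offset": [0,0,0.0005],"yaw": 0,"hand": 0.008}

```text
clock: 4.53
position: [0.5892, 0.0495, 0.2314]
orientation: [0.0, 0.996, 0.084, 0.001]
force: [-4.5, -0.6, 13.2]
gripper_width: 0.151
finger_force: 60.6
```

Call:
jog_arm:
  commands:
    - {"offset": [0,0,0.0004],"yaw": 0,"hand": 0.008}
    - {"offset": [0,0,0.0004],"yaw": 0,"hand": 0.008}
    - {"offset": [0,0,0.0004],"yaw": 0,"hand": 0.008}

```text
clock: 4.78
position: [0.5892, 0.0496, 0.2311]
orientation: [0.0, 0.996, 0.084, 0.001]
force: [-5.2, -0.9, 14.7]
gripper_width: 0.147
finger_force: 60.8
```

Call:
jog_arm:
  commands:
    - {"offset": [-0.0003,0,0.0004],"yaw": 0,"hand": 0.008}
    - {"offset": [-0.0003,0,0.0004],"yaw": 0,"hand": 0.008}
    - {"offset": [0,0,0.0004],"yaw": 0,"hand": 0.008}
    - {"offset": [0,0,0.0004],"yaw": 0,"hand": 0.008}

```text
clock: 5.12
position: [0.5892, 0.0495, 0.2298]
orientation: [0.0, 0.996, 0.084, 0.002]
force: [-3.0, -0.6, 15.3]
gripper_width: 0.153
finger_force: 60.8
```

Moving now (valve sinking at about 15 N). I'll continue and watch for the steep rise.

Call:
jog_arm:
  commands:
    - {"offset": [-0.0003,0,0.0004],"yaw": 0,"hand": 0.008}
    - {"offset": [0,0,0.0004],"yaw": 0,"hand": 0.008}
    - {"offset": [0,0,0.0004],"yaw": 0,"hand": 0.008}
    - {"offset": [0,0,0.0004],"yaw": 0,"hand": 0.008}

```text
clock: 5.45
position: [0.5892, 0.0495, 0.2284]
orientation: [0.0, 0.996, 0.084, 0.002]
force: [-4.5, -0.9, 14.9]
gripper_width: 0.152
finger_force: 60.9
```

Call:
jog_arm:
  commands:
    - {"offset": [-0.0003,0,0.0004],"yaw": 0,"hand": 0.008}
    - {"offset": [-0.0003,0,0.0004],"yaw": 0,"hand": 0.008}
    - {"offset": [0,0,0.0004],"yaw": 0,"hand": 0.008}
    - {"offset": [0,0,0.0004],"yaw": 0,"hand": 0.008}

```text
clock: 5.78
position: [0.5891, 0.0495, 0.227]
orientation: [0.0, 0.996, 0.084, 0.003]
force: [-2.5, -0.8, 16.9]
gripper_width: 0.156
finger_force: 61.0
```

Call:
jog_arm:
  commands:
    - {"offset": [0,0,0.0004],"yaw": 0,"hand": 0.008}
    - {"offset": [-0.0002,0,0.0004],"yaw": 0,"hand": 0.008}
    - {"offset": [0,0,0.0004],"yaw": 0,"hand": 0.008}

```text
clock: 6.03
position: [0.5891, 0.0495, 0.2261]
orientation: [0.0, 0.996, 0.084, 0.003]
force: [-2.5, -1.3, 18.2]
gripper_width: 0.147
finger_force: 61.4
```

Call:
jog_arm:
  commands:
    - {"offset": [0,0,0.0004],"yaw": 0,"hand": 0.008}
    - {"offset": [0,0,0.0004],"yaw": 0,"hand": 0.008}
    - {"offset": [-0.0002,0,0.0004],"yaw": 0,"hand": 0.008}

```text
clock: 6.28
position: [0.5892, 0.0495, 0.2259]
orientation: [0.0, 0.996, 0.084, 0.004]
force: [-4.0, -0.0, 23.4]
gripper_width: 0.152
finger_force: 62.0
```

Steep rise with almost no travel: that's the rubber stop, at 23.4 N. Next I turn anticlockwise, which is negative tool yaw, in small steps.

Call:
jog_arm:
  commands:
    - {"offset": [0,0,0],"yaw": -1,"hand": 0.008}
    - {"offset": [0,0,0],"yaw": -2,"hand": 0.008}
    - {"offset": [0,0,0],"yaw": -3,"hand": 0.008}
    - {"offset": [0,0,0],"yaw": -3,"hand": 0.008}

```text
clock: 6.62
position: [0.5898, 0.0499, 0.226]
orientation: [0.0, 0.987, 0.163, 0.005]
force: [-2.0, 0.3, 21.0]
gripper_width: 0.15
finger_force: 61.7
```

```bash
python3 -c "
from h import *
s=env.state();print(s['position'],s['force'],s['wrist_torque'],s['joint_pos'])"
```

```text
[0.58981238 0.04987528 0.2260478 ] [-2.0324243   0.34486838 21.0372951 ] [ 0.32082568  0.59764005 -0.13679764] [1.22802458e-02 3.29482137e-01 1.48553210e+00 1.19286949e-03
 1.31750117e+00 1.25467142e+00]
```

Call:
jog_arm:
  commands:
    - {"offset": [0,0,0.0003],"yaw": -3,"hand": 0.008}
    - {"offset": [0,0,0],"yaw": -3,"hand": 0.008}
    - {"offset": [0,0,0],"yaw": -3,"hand": 0.008}
    - {"offset": [0,0,0],"yaw": -3,"hand": 0.008}

```text
clock: 6.95
position: [0.5903, 0.0503, 0.2261]
orientation: [0.0, 0.964, 0.266, 0.005]
force: [-1.1, 2.8, 21.6]
gripper_width: 0.151
finger_force: 61.8
```

```bash
python3 -c "
from h import *
s=env.state();print(s['position'],s['force'],s['wrist_torque'],s['joint_pos'])"
```

```text
[0.59032974 0.05027073 0.22605448] [-1.1330515   2.77229916 21.6075414 ] [ 0.43161513  0.53209841 -0.13822239] [0.01252227 0.32962116 1.48531038 0.0018781  1.31642446 1.04516427]
```

Call:
jog_arm:
  commands:
    - {"offset": [0.0002,-0.0003,0.0002],"yaw": -4,"hand": 0.008}
    - {"offset": [0,0,0],"yaw": -4,"hand": 0.008}
    - {"offset": [0,0,0],"yaw": -4,"hand": 0.008}
    - {"offset": [0,0,0],"yaw": -4,"hand": 0.008}

```text
clock: 7.28
position: [0.5902, 0.0506, 0.226]
orientation: [0.001, 0.918, 0.398, 0.005]
force: [-1.8, 1.7, 21.7]
gripper_width: 0.15
finger_force: 61.9
```

Call:
jog_arm:
  commands:
    - {"offset": [0,0,0.0002],"yaw": -4,"hand": 0.008}
    - {"offset": [0,0,0],"yaw": -4,"hand": 0.008}
    - {"offset": [0.0002,0,0],"yaw": -4,"hand": 0.008}
    - {"offset": [0,0,0],"yaw": -4,"hand": 0.008}
    - {"offset": [0,0,0],"yaw": -4,"hand": 0.008}

```text
clock: 7.7
position: [0.5901, 0.0507, 0.226]
orientation: [0.002, 0.835, 0.551, 0.005]
force: [-2.6, 2.0, 23.6]
gripper_width: 0.149
finger_force: 62.1
```

Call:
jog_arm:
  commands:
    - {"offset": [0,0,0],"yaw": -4,"hand": 0.008}
    - {"offset": [0,0,0],"yaw": -4,"hand": 0.008}
    - {"offset": [0,0,0],"yaw": -4,"hand": 0.008}
    - {"offset": [0,0,0],"yaw": -4,"hand": 0.008}
    - {"offset": [0,0,0],"yaw": -4,"hand": 0.008}
    - {"offset": [0,0,0],"yaw": -3,"hand": 0.008}
    - {"offset": [0,0,0],"yaw": 0,"hand": 0.008}
    - {"offset": [0,0,0],"yaw": 0,"hand": 0.008}

```text
clock: 8.37
position: [0.5893, 0.051, 0.2259]
orientation: [0.002, 0.709, 0.705, 0.004]
force: [-3.6, 2.8, 23.3]
gripper_width: 0.154
finger_force: 62.2
```

```bash
python3 -c "
from h import *
s=env.state();print(s['position'],s['force'],s['wrist_torque'],s['joint_pos'])"
```

```text
[0.58927981 0.05098447 0.22589907] [-3.64209431  2.82512727 23.26184279] [ 0.49468333  1.13529531 -0.07230206] [0.01362756 0.32945112 1.48596719 0.00208547 1.31806187 0.01851244]
```

Call:
jog_arm:
  commands:
    - {"offset": [0,0,-0.001],"yaw": 0,"hand": 0.008}
    - {"offset": [0,0,-0.001],"yaw": 0,"hand": 0.008}
    - {"offset": [0,0,-0.0015],"yaw": 0,"hand": 0.008}
    - {"offset": [0,0,-0.0015],"yaw": 0,"hand": 0.008}
    - {"offset": [0,0,-0.0015],"yaw": 0,"hand": 0.008}
    - {"offset": [0,0,-0.0015],"yaw": 0,"hand": 0.008}
    - {"offset": [0,0,-0.0015],"yaw": 0,"hand": 0.008}

```text
clock: 8.95
position: [0.5885, 0.0504, 0.2316]
orientation: [0.001, 0.709, 0.705, 0.002]
force: [0.8, 0.2, -0.3]
gripper_width: 0.155
finger_force: 58.8
```

Call:
jog_arm:
  commands:
    - {"offset": [0,0,-0.002],"yaw": 0,"hand": 0.008}
    - {"offset": [0,0,-0.002],"yaw": 0,"hand": 0.008}
    - {"offset": [0,0,-0.002],"yaw": 0,"hand": 0.008}
    - {"offset": [0,0,-0.002],"yaw": 0,"hand": 0.008}
    - {"offset": [0,0,-0.002],"yaw": 0,"hand": 0.008}

```text
clock: 9.37
position: [0.5869, 0.0497, 0.2393]
orientation: [-0.0, 0.709, 0.705, -0.0]
force: [0.5, 0.2, -1.0]
gripper_width: 0.152
finger_force: 58.7
```

Call:
jog_arm:
  commands:
    - {"offset": [0,0,-0.005],"yaw": 0,"hand": 0.008}
    - {"offset": [0,0,-0.005],"yaw": 0,"hand": 0.008}
    - {"offset": [0,0,-0.008],"yaw": 0,"hand": 0.008}
    - {"offset": [0,0,-0.01],"yaw": 0,"hand": 0.008}
    - {"offset": [0,0,-0.01],"yaw": 0,"hand": 0.008}
    - {"offset": [0,0,-0.01],"yaw": 0,"hand": 0.008}
    - {"offset": [0,0,0],"yaw": 0,"hand": 0.008}
    - {"offset": [0,0,0],"yaw": 0,"hand": 0.008}

```text
clock: 10.03
position: [0.5878, 0.0498, 0.289]
orientation: [0.001, 0.709, 0.705, 0.001]
force: [0.6, 0.7, -1.3]
gripper_width: 0.15
finger_force: 58.7
```

```bash
python3 - <<'E'
from h import *
s=env.state(); print(s['position'],s['force'])
c,im,d,W=grab('scene'); save(im[100:260,190:390],'s2.png',3); 
E
```

```text
[0.58782908 0.04981054 0.28901777] [ 0.61645306  0.71732227 -1.31443372]
```

View pics/s2.png

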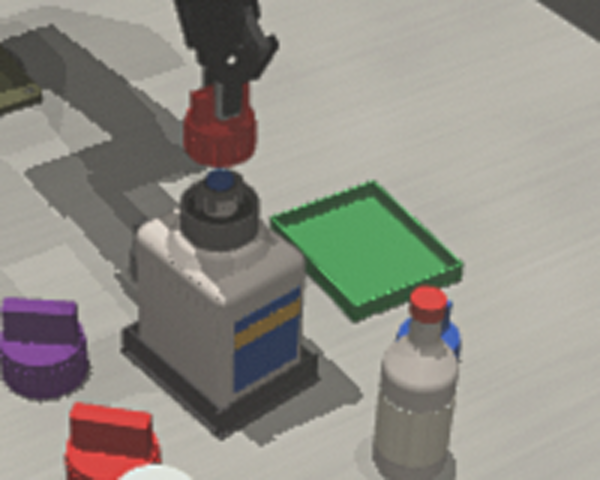

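The cap is off and upright in the gripper at crop (220,125). The neck and blue valve stand clear at (221,180), and the tray is at (365,250). Next I carry it over the tray.

Call:
jog_arm:
  commands:
    - {"offset": [0.012,-0.003,0],"yaw": 0,"hand": 0.008}
    - {"offset": [0.025,-0.007,0],"yaw": 0,"hand": 0.008}
    - {"offset": [0.028,-0.009,0],"yaw": 0,"hand": 0.008}
    - {"offset": [0.028,-0.009,0],"yaw": 0,"hand": 0.008}
    - {"offset": [0.028,-0.009,0],"yaw": 0,"hand": 0.008}
    - {"offset": [0.028,-0.009,0],"yaw": 0,"hand": 0.008}
    - {"offset": [0.028,-0.009,0.01],"yaw": 0,"hand": 0.008}
    - {"offset": [0.02,-0.006,0.02],"yaw": 0,"hand": 0.008}
    - {"offset": [0.013,-0.003,0.025],"yaw": 0,"hand": 0.008}
    - {"offset": [0,0,0.03],"yaw": 0,"hand": 0.008}
    - {"offset": [0,0,0.03],"yaw": 0,"hand": 0.008}
    - {"offset": [0,0,0.03],"yaw": 0,"hand": 0.008}
    - {"offset": [0,0,0.02],"yaw": 0,"hand": 0.008}
    - {"offset": [0,0,0.01],"yaw": 0,"hand": 0.008}
    - {"offset": [0,0,0],"yaw": 0,"hand": 0.008}
    - {"offset": [0,0,0],"yaw": 0,"hand": 0.008}

```text
clock: 11.42
position: [0.5241, 0.2605, 0.1125]
orientation: [-0.0, 0.709, 0.705, -0.0]
force: [0.5, -0.4, -0.3]
gripper_width: 0.151
finger_force: 58.6
```

```bash
python3 - <<'E'
from h import *
s=env.state(); print(s['position'],s['force'],s['orientation'])
c,im,d,W=grab('wrist'); save(im,'w3.png',1.5)
m=redmask(im)
c,im,d,W=grab('scene'); m=redmask(im)
n,l,st,ce=cv2.connectedComponentsWithStats(m)
for i in range(1,n):
    if st[i,4]>80: P=W[l==i]; print(ce[i].round(),st[i,4],np.median(P,0).round(3),np.percentile(P[:,2],[1,5,95]).round(3))
E
```

```text
[0.52412142 0.2605241  0.11251124] [ 0.45293138 -0.35521371 -0.31601653] [-2.84950459e-04  7.09078789e-01  7.05129074e-01 -4.23200180e-04]
[227. 238.] 137 [ 0.667 -0.104  0.08 ] [0.076 0.077 0.083]
[224. 254.] 243 [ 0.679 -0.124  0.042] [0.025 0.034 0.046]
```

View pics/w3.png

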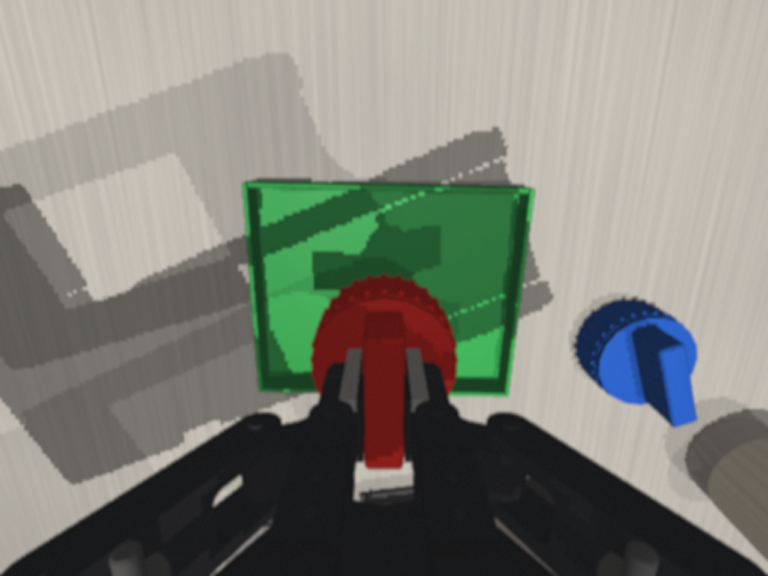

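The wrist view shows the cap gripped at (384,350) over the tray, which spans (250–530, 185–390). It is centred left to right, and it will appear to move up the image as it is lowered.

Call:
jog_arm:
  commands:
    - {"offset": [0,0,0.02],"yaw": 0,"hand": 0.008}
    - {"offset": [0,0,0.02],"yaw": 0,"hand": 0.008}
    - {"offset": [0,0,0.014],"yaw": 0,"hand": 0.008}
    - {"offset": [0,0,0.008],"yaw": 0,"hand": 0.008}
    - {"offset": [0,0,0.003],"yaw": 0,"hand": 0.008}
    - {"offset": [0,0,0.002],"yaw": 0,"hand": 0.008}
    - {"offset": [0,0,0],"yaw": 0,"hand": 0.008}
    - {"offset": [0,0,0],"yaw": 0,"hand": 0.008}

```text
clock: 12.18
position: [0.5253, 0.2605, 0.0468]
orientation: [0.0, 0.709, 0.705, 0.001]
force: [1.0, -0.7, -0.5]
gripper_width: 0.146
finger_force: 58.7
```

Call:
jog_arm:
  commands:
    - {"offset": [0,0,0.002],"yaw": 0,"hand": 0.008}
    - {"offset": [0,0,0.002],"yaw": 0,"hand": 0.008}
    - {"offset": [0,0,0.001],"yaw": 0,"hand": 0.008}
    - {"offset": [0,0,0.0005],"yaw": 0,"hand": 0.008}
    - {"offset": [0,0,0.0005],"yaw": 0,"hand": 0.008}
    - {"offset": [0,0,0],"yaw": 0,"hand": 0.008}

```text
clock: 12.68
position: [0.5244, 0.2601, 0.0396]
orientation: [-0.0, 0.709, 0.705, -0.0]
force: [-0.1, -0.1, -0.8]
gripper_width: 0.146
finger_force: 58.7
```

Call:
jog_arm:
  commands:
    - {"offset": [0,0,0.0005],"yaw": 0,"hand": 0.008}
    - {"offset": [0,0,0.0005],"yaw": 0,"hand": 0.008}
    - {"offset": [0,0,0.0004],"yaw": 0,"hand": 0.008}
    - {"offset": [0,0,0],"yaw": 0,"hand": 0.008}

```text
clock: 13.02
position: [0.5245, 0.2601, 0.0395]
orientation: [0.0, 0.709, 0.705, 0.0]
force: [-1.6, -2.1, 7.9]
gripper_width: 0.152
finger_force: 60.0
```

In contact with the floor at the expected height (0.0395). I'll ease off and then release.

Call:
jog_arm:
  commands:
    - {"offset": [0,0,-0.0007],"yaw": 0,"hand": 0.008}
    - {"offset": [0,0,0],"yaw": 0,"hand": 0.012}
    - {"offset": [0,0,0],"yaw": 0,"hand": 0.014}
    - {"offset": [0,0,0],"yaw": 0,"hand": 0.017}
    - {"offset": [0,0,0],"yaw": 0,"hand": 0.021}
    - {"offset": [0,0,0],"yaw": 0,"hand": 0.025}
    - {"offset": [0,0,0],"yaw": 0,"hand": 0.03}
    - {"offset": [0,0,0],"yaw": 0,"hand": 0.03}

```text
clock: 13.68
position: [0.5243, 0.2602, 0.0388]
orientation: [-0.0, 0.709, 0.705, -0.0]
force: [-0.1, 0.4, -0.4]
gripper_width: 0.354
finger_force: 0.0
```

Call:
jog_arm:
  commands:
    - {"offset": [0,0,-0.003],"yaw": 0,"hand": 0.03}
    - {"offset": [0,0,-0.008],"yaw": 0,"hand": 0.03}
    - {"offset": [0,0,-0.015],"yaw": 0,"hand": 0.03}
    - {"offset": [0,0,-0.025],"yaw": 0,"hand": 0.03}
    - {"offset": [0,0,-0.03],"yaw": 0,"hand": 0.03}
    - {"offset": [0,0,-0.035],"yaw": 0,"hand": 0.03}
    - {"offset": [0,0,-0.035],"yaw": 0,"hand": 0.03}
    - {"offset": [0,0,-0.035],"yaw": 0,"hand": 0.03}
    - {"offset": [0,0,-0.02],"yaw": 0,"hand": 0.03}
    - {"offset": [0,0,0],"yaw": 0,"hand": 0.03}
    - {"offset": [0,0,0],"yaw": 0,"hand": 0.03}

```text
clock: 14.6
position: [0.5252, 0.2605, 0.2475]
orientation: [0.001, 0.709, 0.705, 0.002]
force: [-1.0, -1.0, -0.6]
gripper_width: 0.352
finger_force: 0.0
```

```bash
python3 - <<'E'
from h import *
s=env.state(); print(s['position'],s['force'])
c,im,d,W=grab('scene'); save(im[100:320,120:370],'s3.png',2.4)
E
```

```text
[0.52522395 0.26052157 0.24747092] [-1.02439444 -0.96370173 -0.55225079]
```

View pics/s3.png

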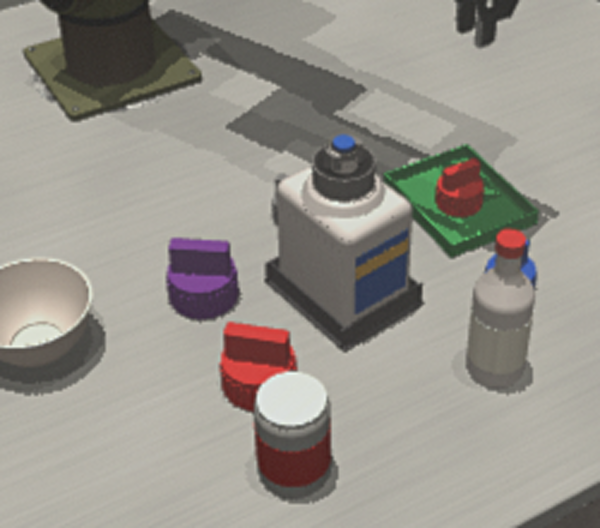

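The cap stands upright in the tray at crop (460,190). The gripper is clear at (485,20), and the bowl, bottle and tin are unmoved.

```bash
python3 -c "
from rig import env
print(env.hand_in())"
```

```text
the job is handed in; nothing more can be done
None
```

The jug is open: I pressed the red cap to its stop, turned it 1.4 rad anticlockwise at 21–24 N, lifted it off and left it standing upright in the green tray, and handed the job in at about 15 s.

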